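# Set up the dead-weight compression test

### The job

Set up the bench for a compression test: put the large rubber button in the middle of the compression jig's round platen, the metal pressure plate centred on the button, and the large knob weight standing centred on the plate. Put the small rubber button in the middle of the scale's pan, and stand the bench timer upright on the mat midway between the jig and the scale, in line with their centres. Let go of everything and leave the spare small weight, the pen pot and the shoe outsole where they are.

Things in the scene. Friction and masses are not known exactly. Their poses are not given: they have to be found in the camera images.
- big_button: large rubber button, a solid black disc 50 mm in diameter and 24 mm high, lying flat on the bench; loose, about 60 g. Origin: centre of its underside, z up.
- small_button: small rubber button, a solid black disc 34 mm in diameter and 12 mm high, lying flat on the bench; loose, about 20 g. Origin: centre of its underside, z up.
- press_plate: pressure plate, a plain solid bare-metal disc 60 mm in diameter and 14 mm high, lying flat on the bench; loose, about 280 g. Origin: centre of its underside, z up.
- weight: large knob weight of steel, standing upright: cylinder 52 mm in diameter and 38 mm high, then a neck 14 mm in diameter (z 38 to 50 mm), then a round knob 26 mm in diameter (z 50 to 70 mm, the top, edges rounded 3 mm); loose, about 650 g. Origin: centre of its underside, z up.
- timer: bench timer, upright: white case 36 mm deep (its x) by 70 mm wide (its y), z 10 to 80 mm (top), on a grey foot 60 (x) by 76 (y) by 10 mm; round clock dial stands 2.5 mm out of the -x face. Grip it across the depth near the top. Starts with the dial towards the robot within 25 degrees; may end facing any way. Loose, about 220 g. Origin: centre of the foot's underside, z up.
- jig: compression jig, fixed: grey round base (118 mm over its 3 rim lobes, 17 mm high) with a flat steel platen 76 mm across, top 20 mm above the origin. Origin: centre of underside, on a 3 mm thick grey mat (130 x 400 mm) that carries jig and scale near its ends, either on the left; z up. The scale's origin lies on the jig's y axis (+ or -), 270 to 290 mm away.
- scale: bench scale, fixed: white case 110 mm wide (its y), from 68 mm before (-x, display side) to 47 mm behind its origin, 30 mm high; above it a flat round steel pan 84 mm across, top 40 mm above the origin; the pan does not move. Origin: under the pan's centre, on the underside (on the mat, 3 mm above the bench); z up.
- spare_weight: spare small knob weight of steel, to be left alone: cylinder 34 mm in diameter and 24 mm high, with a knob 16 mm in diameter, 41 mm high in all; loose, 180 g. Origin: centre of its underside.
- pen_pot: round grey pot 76 mm in diameter and 95 mm high with pens up to 150 mm high, to be left alone; loose. Origin: centre of its underside.
- outsole: black rubber shoe outsole lying flat, 85 mm wide and about 280 mm long (along its y), up to 24 mm high, to be left alone; loose. Origin: near its middle, on its underside.
There are look-alikes about, which are no part of the job. What is shaped like the small_button but red is not meant. What is shaped like the jig but purple is not meant.

How it is judged:
At the end, for the whole second after the job is handed in: Large button on platen within 12 mm of centre; plate on it and weight on plate, each within 10 mm; small button on pan within 15 mm; timer on mat under 158 mm from both jig and scale centres and within 15 mm of their line; all upright (0.1 rad) and at rest (horizontal distance between big_button and jig below 0.012 m and z of big_button in the frame of jig between 0.016 and 0.024 m and angle between each of big_button, press_plate, weight, small_button, timer's own z axis and vertical below 0.1 rad and horizontal distance between press_plate and big_button below 0.01 m and z of press_plate in the frame of big_button between 0.02 and 0.028 m and horizontal distance between weight and press_plate below 0.01 m and z of weight in the frame of press_plate between 0.01 and 0.018 m and horizontal distance between small_button and scale below 0.015 m and z of small_button in the frame of scale between 0.036 and 0.044 m and horizontal distance between timer and jig below 0.158 m and horizontal distance between timer and scale below 0.158 m and x of timer in the frame of jig between -0.015 and 0.015 m and z of timer in the frame of jig between -0.004 and 0.004 m and linear speed of each of big_button, small_button, press_plate, weight, timer below 0.02 m/s and angular speed of each of big_button, small_button, press_plate, weight, timer below 0.2 rad/s); the robot touches nothing.
It fails at once if the spare weight, the pen pot or the outsole was moved more than 20 mm (distance of any of spare_weight, pen_pot, outsole from where it was at the start of the episode above 0.02 m).
It also fails if it takes over 122 s, if anything falls off the work surface, if the arm or the gripper's body presses on something with over 40 N, if the wrist force passes 120 N, or if a joint passes its speed limit or range.

### The arm

A 6-joint arm with a two-finger parallel gripper is mounted at the origin on the work surface. World frame = base frame: x ahead of the robot, y to its left, z up, the work surface at z = 0. Lengths are in m, angles in rad, forces in N, time in s.
With the tool pointing down it reaches from about 0.375 to 0.975 m from the base axis. Payload 3.8 kg.
Tool frame: the origin (TCP) lies midway between the tips of the shut fingers; the grasp point (between the pads) lies 19 mm behind it (env.grasp_offset is the distance from the TCP to the grasp point, in m); z points along the fingers, y is the line along which they close (so a half turn about z gives the same grasp; the last joint's range is limited). The gripper opens to 85 mm and grips with 20 to 120 N. Pads are 22 mm wide; open, the fingers measure 114 mm over their backs; the gripper's body (76 mm by 85 mm) begins 54 mm behind the grasp point. The pads swing forward as they close: fully open they stand 13 mm farther back than shut.
Start: joints at [-1.331, 0.264, 1.604, -0, 1.274, -0.037], TCP at [0.184, -0.649, 0.231] pointing down, gripper open.
Joint ranges: [-2.63, 2.63], [-0.94, 2.18], [0.31, 2.57], [-1.31, 4.45], [0, 2.66], [-2.55, 2.55]. Speed limits (rad/s): [2.57, 2.57, 3.14, 3.14, 3.14, 3.14].

### API

Orientations are given as a unit quaternion [x, y, z, w].
In Python, from bench import status, viewer, order, env gives the robot as it stands.
- The arm moves only by the tool step_arm, never from a script. Its argument "rows" is a list of rows, each a list of 7 numbers: the turn, a rotation vector about the tool's x, y, z in degrees, then the shift along the tool's x, y, z in m, then the closure in counts, from 0 (fully open) to 255 (shut). A call has 1 to 12 rows; each row shifts and turns the commanded pose from where the row before left it, along the tool's axes as they then stand; what a row does not reach is not made up. A row lasts 1/8 s, in which the tool goes at most 62.5 mm and 10.7 degrees, less where a joint would pass 70% of its speed; a pose out of reach is approached as far as the arm can. A call with a gripper value outside its range is refused whole. The fingers move at their own pace and stop on an object; "newtons" is the grip in N (left out, the last holds). Time passes only in rows, so rows that do not move let the fingers close. It gives the time, the measured TCP pose, the force, the opening and the grip force at its end, in the units of the state.
- status.get_obs(): the state, without advancing time (a new reading comes with each control period).
- viewer.get_image(name): name is "side" or "top"; returns a dict with "img" (420x560x3 uint8, red, green, blue), "z_map" (420x560 float32, m along the optical axis (not along the pixel's ray), 0 where there is no reading), "vfov" (degrees; the focal length in pixels is half the picture's height over the tangent of half this angle, whatever the lens; pixels are square), "cx", "cy" (the principal point, pixels), "world_from_camera" (4x4, takes a point from camera to world coordinates). Camera axes: x right, y up, looking along -z (the intrinsics and any distortion apply to the point x, -y, -z); pixel columns grow to the right and rows downward; lengths in m; the calibration is good to about 2 mm. A picture is of the moment at which its call begins.
- order.job_done(): hands the job in; it is judged then, once.
The state is a dict: "time_s": time; "joint_positions": joint angles; "joint_velocities": joint speeds; "joint_efforts": joint torques, N m; "position": TCP position; "tcp_rot": TCP orientation; "wrist_force": force on the tool from outside, world axes, zero at the start; "torque": the same for the moment, N m; "width": finger opening in m; "grip_force": force on a finger pad.
Only numpy, scipy, OpenCV 4.12 (cv2) and the standard library are available. Lean on these libraries where they do the work, as an engineer would, in place of code of your own. Each camera call takes 0.05 s, during which the arm holds its last target. There are 200 camera calls.

## Working session

There is one attempt and no reset: what is moved stays moved. The work goes in short steps, Python scripts to look and compute and a tool call to move; the robot and the scene stay as the last step left them, time stands still between calls to the robot, and variables do not carry over. Pictures are saved under pics/ and viewed, at most 14 in all, crops included, and the job is handed in when it is done.

Besides the shell and the picture viewer there is one more tool, called after "Call:" as name(argument=value, ...) on one line, values as JSON. step_arm: Moves the arm, as the interface text tells. Its arguments: {"type":"object","properties":{"rows":{"type":"array"},"newtons":{"type":"number"}},"required":["rows"]}

```bash
ls; mkdir -p pics
cat > h.py <<'E'
import numpy as np, cv2
from bench import status, viewer, order, env
def grab(n):
    d=viewer.get_image(n); np.savez('/tmp/%s.npz'%n,**{k:v for k,v in d.items()}); return d
def cloud(d):
    z=np.asarray(d['z_map'],float); H,W=z.shape; f=H/2/np.tan(np.radians(d['vfov'])/2)
    v,u=np.mgrid[:H,:W]
    p=np.stack([(u-d['cx'])/f*z,-(v-d['cy'])/f*z,-z,np.ones_like(z)],-1)
    w=p@np.asarray(d['world_from_camera']).T
    w[z<=0]=np.nan
    return w[...,:3]
E
python3 - <<'E'
from h import *
for n in('top','side'):
    d=grab(n); cv2.imwrite('pics/%s0.png'%n,d['img'][...,::-1]); print({k:v for k,v in d.items() if k not in('img','z_map')})
print(status.get_obs(),env.grasp_offset)
E
```

```text
pics
{'vfov': 54.27768797140913, 'cx': 278.9320927193185, 'cy': 207.99001315754887, 'world_from_camera': array([[-0.00443407,  0.98383822, -0.17900472,  0.35329394],
       [-0.99975548, -0.00823945, -0.02052065,  0.02823478],
       [-0.0216639 ,  0.17886996,  0.98363419,  1.20267545],
       [ 0.        ,  0.        ,  0.        ,  1.        ]])}
{'vfov': 44.97090635881973, 'cx': 282.4939028107771, 'cy': 210.4692289011718, 'world_from_camera': array([[ 0.98958534,  0.10398552, -0.09953824,  0.4291847 ],
       [-0.1435869 ,  0.76197906, -0.63148295, -0.75437359],
       [ 0.01018097,  0.63919866,  0.76897426,  0.99083384],
       [ 0.        ,  0.        ,  0.        ,  1.        ]])}
{'time_s': 0.1, 'joint_positions': array([-1.33089889e+00,  2.64693381e-01,  1.60524719e+00, -3.20508534e-05,
        1.27370641e+00, -3.69496128e-02]), 'joint_velocities': array([ 2.03491202e-03, -1.14520072e-04, -3.02860440e-03, -9.13292075e-05,
       -1.79811146e-03, -8.23416758e-04]), 'joint_efforts': array([ 9.14077755e-04, -5.16706109e+01, -3.68589056e+01, -4.10471102e-05,
        6.27846457e-03, -1.39226145e-05]), 'position': array([ 0.18429098, -0.64866173,  0.23007077]), 'tcp_rot': array([ 9.90433580e-01,  1.37986481e-01, -1.19291270e-04, -1.02032783e-03]), 'wrist_force': array([-0.40666283, -0.05315025,  0.59527522]), 'torque': array([ 0.00782426, -0.00577085, -0.00087324]), 'grip_force': 0.0, 'width': 0.08539404134203109} 0.0187
```

View pics/top0.png

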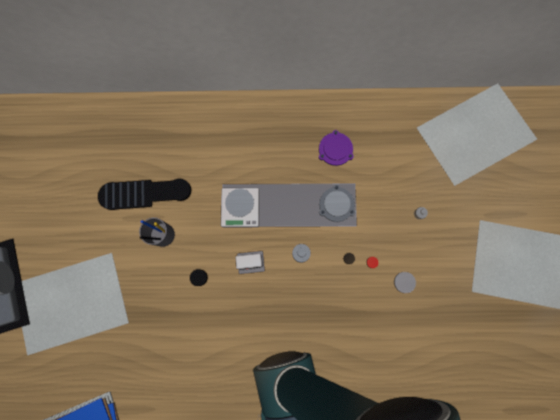

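View pics/side0.png

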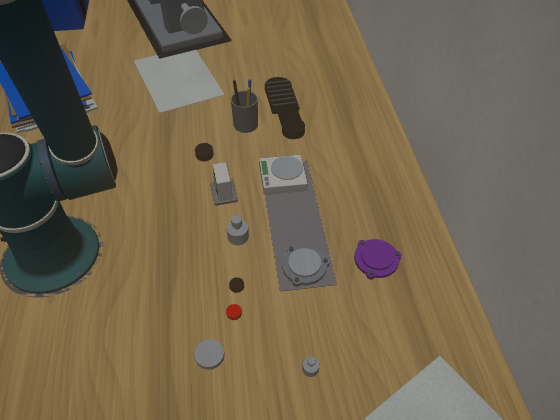

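The top view shows the big button at (199,278), timer (250,262), weight (301,253) and plate (405,282). It also shows the scale pan at (240,204), the spare weight (421,213), the pen pot (156,232) and the outsole (145,193).

Ambiguous items:
- **Small button:** black disc at (349,258) or red disc at (372,262). The black one fits, since red is excluded.
- **Jig:** grey on the mat at (337,204) or purple at (336,149). The grey one fits, since purple is excluded.

I'll confirm both in an enlarged crop while measuring.

```bash
cat >> h.py <<'E'
def topface(P,xy,zt,r,band=.006,img=None):
    m=(np.hypot(P[...,0]-xy[0],P[...,1]-xy[1])<r*1.5)&(abs(P[...,2]-zt)<band)
    q=P[m]
    if len(q)<5: return None
    # robust circle fit of known radius through mid-range directions
    c=np.median(q[:,:2],0)
    n,l,s,cen=cv2.connectedComponentsWithStats(m.astype(np.uint8))
    k=1+np.argmax(s[1:,4]); q=P[l==k]
    (cx,cy),rr=cv2.minEnclosingCircle(q[:,:2].astype(np.float32))
    return np.r_[q[:,:2].mean(0),cx,cy,rr,np.median(q[:,2]),len(q)].round(4)
E
python3 - <<'E'
from h import *
im=np.load('/tmp/top.npz'); T=cloud(im); S=cloud(np.load('/tmp/side.npz'))
cv2.imwrite('pics/crop.png',cv2.resize(im['img'][120:300,190:440,::-1],None,fx=3,fy=3,interpolation=cv2.INTER_CUBIC))
o={'big':(199,278,.024,.025),'small':(349,258,.012,.017),'plate':(405,282,.014,.03),'wknob':(301,253,.07,.013),'wcyl':(301,253,.038,.026),'timer':(250,262,.08,.04),'platen':(337,204,.023,.038),'pan':(240,204,.043,.042),'spare':(421,213,.041,.008),'pot':(156,232,.095,.038)}
for k,(u,v,zt,r) in o.items():
    p=T[v-1:v+2,u-1:u+2].reshape(-1,3); p=np.nanmedian(p,0)
    print(k,p.round(4),'T',topface(T,p,zt,r),'S',topface(S,p,zt,r))
for u,v in((290,300),(450,240),(290,205)): print('bench/mat',T[v,u].round(4))
for v,u in((250,310),(270,180)): print('bench',S[v,u].round(4))
for n,X in(('T',T),('S',S)):
    m=(abs(X[...,2]-.08)<.006)&(np.hypot(X[...,0]-.49+.15,X[...,1]-.06)<.3)
E
```

```text
big [0.367  0.2815 0.0238] T [3.702e-01 2.865e-01 3.701e-01 2.866e-01 2.520e-02 2.410e-02 2.430e+02] S [3.706e-01 2.838e-01 3.689e-01 2.847e-01 2.720e-02 2.450e-02 2.040e+02]
small [ 0.4219 -0.1482  0.0113] T [ 4.231e-01 -1.461e-01  4.235e-01 -1.463e-01  1.670e-02  1.140e-02
  1.110e+02] S [ 4.225e-01 -1.489e-01  4.232e-01 -1.475e-01  1.740e-02  1.220e-02
  1.680e+02]
plate [ 0.3532 -0.3042  0.0127] T [ 3.544e-01 -3.021e-01  3.545e-01 -3.025e-01  3.010e-02  1.370e-02
  3.580e+02] S [ 3.541e-01 -3.044e-01  3.538e-01 -3.023e-01  3.090e-02  1.440e-02
  6.730e+02]
wknob [ 0.433  -0.0083  0.0713] T [ 4.382e-01 -8.100e-03  4.384e-01 -8.200e-03  1.240e-02  6.930e-02
  6.500e+01] S [ 4.376e-01 -1.050e-02  4.384e-01 -8.300e-03  1.370e-02  7.000e-02
  8.400e+01]
wcyl [ 0.433  -0.0083  0.0713] T [ 4.369e-01 -7.800e-03  4.381e-01 -8.100e-03  2.580e-02  3.780e-02
  1.930e+02] S [ 4.378e-01 -1.660e-02  4.367e-01 -1.020e-02  2.720e-02  3.830e-02
  2.410e+02]
timer [0.4086 0.1312 0.0802] T [4.139e-01 1.372e-01 4.144e-01 1.375e-01 3.700e-02 7.980e-02 3.350e+02] S [4.137e-01 1.335e-01 4.141e-01 1.364e
[... 243 characters left out ...]
 0.1649 0.0432] T [5.833e-01 1.686e-01 5.848e-01 1.679e-01 4.520e-02 4.300e-02 6.460e+02] S [5.831e-01 1.666e-01 5.812e-01 1.707e-01 4.660e-02 4.360e-02 6.060e+02]
spare [ 0.5473 -0.3558  0.0341] T [ 5.523e-01 -3.580e-01  5.526e-01 -3.590e-01  7.700e-03  4.070e-02
  2.300e+01] S [ 5.518e-01 -3.599e-01  5.525e-01 -3.600e-01  7.300e-03  4.060e-02
  4.000e+01]
pot [0.502  0.4169 0.0054] T [4.951e-01 3.881e-01 4.954e-01 3.994e-01 3.860e-02 9.390e-02 8.900e+01] S [4.973e-01 3.875e-01 4.970e-01 3.980e-01 3.950e-02 9.390e-02 1.210e+02]
bench/mat [0.304  0.0228 0.0016]
bench/mat [ 0.4729 -0.4445  0.0017]
bench/mat [0.5805 0.0202 0.0025]
bench [ 0.601  -0.0862  0.022 ]
bench [ 0.2977 -0.0872  0.0024]
```

View pics/crop.png

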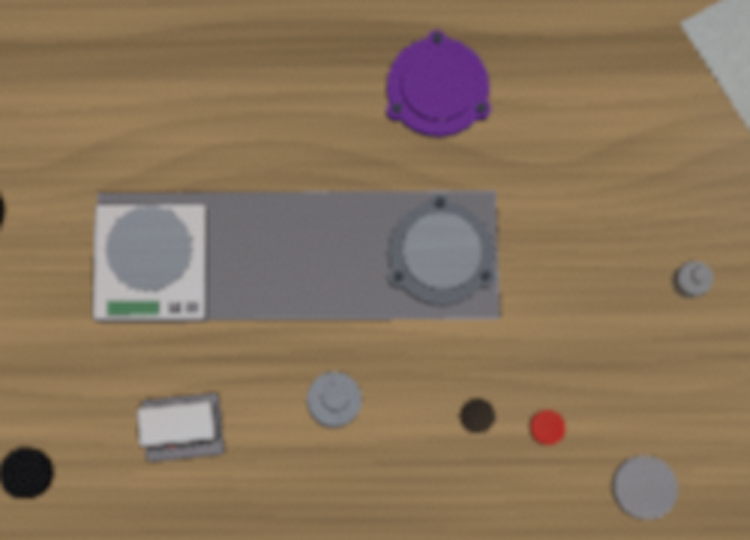

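The crop confirms it: the black disc is at crop (477,415), next to the red one at (547,427), and the grey jig sits on the mat at (440,250). First I turn the tool so the fingers close along world x. Then tool x = world y, tool y = world x and tool z = down.

Call:
step_arm(rows=[[0,0,-9.267,0,0,0,0],[0,0,-9.267,0,0,0,0],[0,0,-9.267,0,0,0,0],[0,0,-9.267,0,0,0,0],[0,0,-9.267,0,0,0,0],[0,0,-9.267,0,0,0,0],[0,0,-9.267,0,0,0,0],[0,0,-9.267,0,0,0,0]], newtons=40)

```text
time_s: 1.1
position: [0.1844, -0.6489, 0.2305]
tcp_rot: [0.705, 0.709, 0.0, -0.001]
wrist_force: [-0.5, 0.7, -0.8]
width: 0.0853
grip_force: 0.0
```

Run:
```python
from h import *
for n in('top','side'):
    X=cloud(np.load('/tmp/%s.npz'%n))
    for k,c,z,r,b in(('platen',(.582,-.1165),.023,.035,.002),('pan',(.583,.168),.043,.05,.003),('case',(.57,.168),.033,.06,.004)):
        m=(np.hypot(X[...,0]-c[0],X[...,1]-c[1])<r*1.5)&(abs(X[...,2]-z)<b)
        nn,l,s,_=cv2.connectedComponentsWithStats(m.astype(np.uint8)); q=X[l==1+np.argmax(s[1:,4])]
        lo,hi=np.percentile(q[:,:2],[1,99],axis=0); print(n,k,q[:,:2].mean(0).round(4),((lo+hi)/2).round(4),(hi-lo).round(4))
    m=(np.hypot(X[...,0]-.414,X[...,1]-.136)<.06)&(X[...,2]>.076)&(X[...,2]<.084)
    print(n,'timer',cv2.minAreaRect(X[m][:,:2].astype(np.float32)*1000))
    m=(abs(X[...,0]-.58)<.1)&(abs(X[...,1]-.026)<.05)&(abs(X[...,2]-.003)<.003)
    r=status.get_obs()
print(r['position'],r['tcp_rot'])
```

```text
top platen [ 0.583  -0.1154] [ 0.5819 -0.117 ] [0.0714 0.0699]
top pan [0.583  0.1694] [0.5845 0.1693] [0.0791 0.0782]
top case [0.5608 0.1671] [0.5735 0.1693] [0.1127 0.1062]
top timer ((413.9039611816406, 137.039794921875), (34.981868743896484, 69.0040054321289), 6.3901591300964355)
side platen [ 0.5809 -0.1175] [ 0.5814 -0.1171] [0.07   0.0726]
side pan [0.5832 0.1671] [0.5832 0.1684] [0.0786 0.0804]
side case [0.5624 0.1549] [0.5724 0.1673] [0.1127 0.1093]
side timer ((413.4689025878906, 136.18792724609375), (35.40800094604492, 71.46662902832031), 5.13170862197876)
[ 0.18437064 -0.64885251  0.23047673] [ 7.05240585e-01  7.08967729e-01  3.69146224e-04 -5.83429609e-04]
```

Call:
step_arm(rows=[[0,0,0,0.0502,0.0239,0,0],[0,0,0,0.0502,0.0239,0,0],[0,0,0,0.0502,0.0239,0,0],[0,0,0,0.0502,0.0239,0,0],[0,0,0,0.0502,0.0239,0,0],[0,0,0,0.0502,0.0239,0,0],[0,0,0,0.0502,0.0239,0,0],[0,0,0,0.0502,0.0239,0,0],[0,0,0,0.0502,0.0239,0,0],[0,0,0,0.0502,0.0239,0,0],[0,0,0,0,0,0,0],[0,0,0,0,0,0,0]])

```text
time_s: 2.6
position: [0.4232, -0.1472, 0.2309]
tcp_rot: [0.707, 0.708, -0.0, -0.0]
wrist_force: [0.1, 0.4, 0.1]
width: 0.0855
grip_force: 0.0
```

Call:
step_arm(rows=[[0,0,0,0,0,0.05,0],[0,0,0,0,0,0.05,0],[0,0,0,0,0,0.05,0],[0,0,0,0,0,0.05,0],[0,0,0,0,0,0.015,0],[0,0,0,0,0,0.012,0],[0,0,0,0,0,0,0],[0,0,0,0,0,0,255],[0,0,0,0,0,0,255],[0,0,0,0,0,0,255],[0,0,0,0,0,0,255],[0,0,0,0,0,0,255]], newtons=30)

```text
time_s: 4.1
position: [0.4243, -0.1475, 0.0054]
tcp_rot: [0.707, 0.707, 0.0, 0.001]
wrist_force: [-1.4, 1.4, 5.7]
width: 0.0323
grip_force: 29.2
```

Call:
step_arm(rows=[[0,0,0,0,0,-0.02,255],[0,0,0,0,0,-0.05,255],[0,0,0,0,0,-0.05,255],[0,0,0,0,0,-0.04,255],[0,0,0,0.0527,0.0267,0,255],[0,0,0,0.0527,0.0267,0,255],[0,0,0,0.0527,0.0267,0,255],[0,0,0,0.0527,0.0267,0,255],[0,0,0,0.0527,0.0267,0,255],[0,0,0,0.0527,0.0267,0,255],[0,0,0,0,0,0,255],[0,0,0,0,0,0,255]])

```text
time_s: 5.6
position: [0.5831, 0.1688, 0.1639]
tcp_rot: [0.707, 0.707, -0.001, -0.0]
wrist_force: [-0.8, -0.1, -0.1]
width: 0.0319
grip_force: 29.9
```

Run:
```python
from h import *
d=grab('side'); cv2.imwrite('pics/s1.png',cv2.resize(d['img'][40:240,150:400,::-1],None,fx=2.5,fy=2.5))
```

```text
(no output)
```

View pics/s1.png

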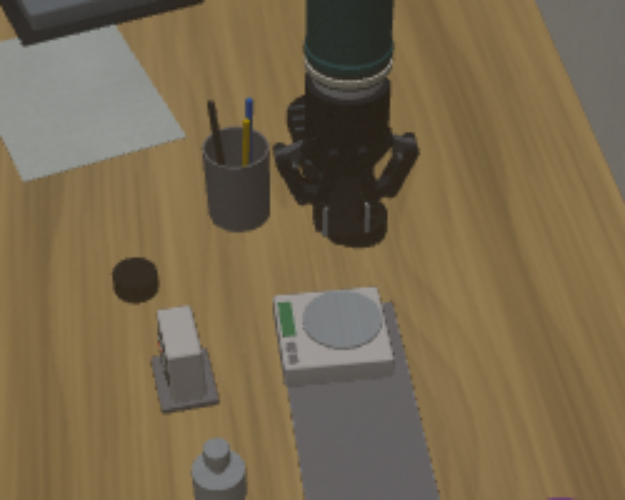

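The small button is held flat between the tips at about (350,225) in the crop, above the pan at (343,318). Lowering it.

Call:
step_arm(rows=[[0,0,0,0,0,0.04,255],[0,0,0,0,0,0.04,255],[0,0,0,0,0,0.02,255],[0,0,0,0,0,0.01,255],[0,0,0,0,0,0.005,255],[0,0,0,0,0,0,255],[0,0,0,0,0,0,255]])

```text
time_s: 6.52
position: [0.5847, 0.1692, 0.0506]
tcp_rot: [0.707, 0.707, 0.001, 0.001]
wrist_force: [0.2, 0.2, -1.2]
width: 0.0321
grip_force: 29.9
```

Call:
step_arm(rows=[[0,0,0,0,0,0.001,255],[0,0,0,0,0,0,255]])

```text
time_s: 6.78
position: [0.5839, 0.169, 0.0486]
tcp_rot: [0.707, 0.707, 0.0, 0.0]
wrist_force: [-0.3, -0.3, -0.5]
width: 0.0316
grip_force: 29.9
```

Call:
step_arm(rows=[[0,0,0,0,0,0.001,255],[0,0,0,0,0,0,255],[0,0,0,0,0,0,120],[0,0,0,0,0,0,90],[0,0,0,0,0,0,40],[0,0,0,0,0,0,0],[0,0,0,0,0,-0.04,0],[0,0,0,0,0,-0.05,0],[0,0,0,0,0,-0.05,0],[0,0,0,0,0,-0.02,0]])

```text
time_s: 8.02
position: [0.5857, 0.1694, 0.2114]
tcp_rot: [0.707, 0.707, 0.003, 0.002]
wrist_force: [-0.3, -0.3, -0.1]
width: 0.0853
grip_force: 0.0
```

Call:
step_arm(rows=[[0,0,0,0.023,-0.043,0,0],[0,0,0,0.023,-0.043,0,0],[0,0,0,0.023,-0.043,0,0],[0,0,0,0.023,-0.043,0,0],[0,0,0,0.024,-0.041,0,0],[0,0,0,0,0,0,0],[0,0,0,0,0,0,0]])

```text
time_s: 8.9
position: [0.3707, 0.2847, 0.2067]
tcp_rot: [0.707, 0.707, -0.0, 0.0]
wrist_force: [0.6, 0.2, 0.2]
width: 0.0853
grip_force: 0.0
```

Run:
```python
from h import *
print(topface(cloud(grab('top')),(.5835,.1685),.055,.017,.005))
print(topface(cloud(grab('side')),(.5835,.1685),.055,.017,.005))
```

```text
[5.839e-01 1.697e-01 5.846e-01 1.696e-01 1.670e-02 5.460e-02 1.000e+02]
[5.841e-01 1.673e-01 5.845e-01 1.681e-01 1.810e-02 5.500e-02 1.070e+02]
```

The small button sits centred on the pan. Next is the big button.

Call:
step_arm(rows=[[0,0,0,0,0,0.05,0],[0,0,0,0,0,0.05,0],[0,0,0,0,0,0.05,0],[0,0,0,0,0,0.03,0],[0,0,0,0,0,0.018,0],[0,0,0,0,0,0,0],[0,0,0,0,0,0,255],[0,0,0,0,0,0,255],[0,0,0,0,0,0,255],[0,0,0,0,0,0,255]])

```text
time_s: 10.25
position: [0.3721, 0.2856, 0.0108]
tcp_rot: [0.707, 0.707, 0.001, 0.0]
wrist_force: [0.5, -1.7, 5.9]
width: 0.0487
grip_force: 31.1
```

Call:
step_arm(rows=[[0,0,0,0,0,-0.03,255],[0,0,0,0,0,-0.05,255],[0,0,0,0,0,-0.05,255],[0,0,0,0,0,-0.03,255],[0,0,0,-0.05,0.0264,0,255],[0,0,0,-0.05,0.0264,0,255],[0,0,0,-0.05,0.0264,0,255],[0,0,0,-0.05,0.0264,0,255],[0,0,0,-0.05,0.0264,0,255],[0,0,0,-0.05,0.0264,0,255],[0,0,0,-0.05,0.0264,0,255],[0,0,0,-0.052,0.0264,0,255]])

```text
time_s: 11.75
position: [0.5825, -0.1187, 0.1694]
tcp_rot: [0.707, 0.707, 0.0, 0.0]
wrist_force: [0.6, 0.5, -0.3]
width: 0.0483
grip_force: 31.4
```

Call:
step_arm(rows=[[0,0,0,0,0,0,255],[0,0,0,0,0,0.04,255],[0,0,0,0,0,0.05,255],[0,0,0,0,0,0.03,255],[0,0,0,0,0,0.01,255],[0,0,0,0,0,0,255],[0,0,0,0,0,0,255]])

```text
time_s: 12.62
position: [0.5834, -0.1172, 0.0412]
tcp_rot: [0.707, 0.707, 0.001, 0.001]
wrist_force: [-0.2, -0.1, -0.3]
width: 0.0484
grip_force: 31.4
```

Call:
step_arm(rows=[[0,0,0,0,-0.001,0.004,255],[0,0,0,0,0,0.002,255],[0,0,0,0,0,0.0,255]])

```text
time_s: 13.0
position: [0.5813, -0.1173, 0.0338]
tcp_rot: [0.707, 0.707, 0.0, 0.0]
wrist_force: [-0.9, 0.3, 2.0]
width: 0.0483
grip_force: 31.6
```

Call:
step_arm(rows=[[0,0,0,0,0,0.0,90],[0,0,0,0,0,0,60],[0,0,0,0,0,0,0],[0,0,0,0,0,0,0],[0,0,0,0,0,-0.03,0],[0,0,0,0,0,-0.05,0],[0,0,0,0,0,-0.05,0],[0,0,0,0,0,-0.04,0]])

```text
time_s: 14.0
position: [0.5814, -0.1172, 0.2057]
tcp_rot: [0.707, 0.707, 0.001, 0.001]
wrist_force: [-0.1, -1.2, -0.4]
width: 0.0855
grip_force: 0.0
```

Call:
step_arm(rows=[[0,0,0,-0.037,-0.0455,0,0],[0,0,0,-0.037,-0.0455,0,0],[0,0,0,-0.037,-0.0455,0,0],[0,0,0,-0.037,-0.0455,0,0],[0,0,0,-0.037,-0.0455,0,0],[0,0,0,0,0,0,0],[0,0,0,0,0,0,0]])

```text
time_s: 14.88
position: [0.3535, -0.3021, 0.2034]
tcp_rot: [0.708, 0.707, 0.0, 0.0]
wrist_force: [-0.1, -0.6, 0.4]
width: 0.0856
grip_force: 0.0
```

Run:
```python
from h import *
for n in('top','side'): print(topface(cloud(grab(n)),(.582,-.117),.047,.025,.005))
print(status.get_obs()['position'])
```

```text
[ 5.815e-01 -1.147e-01  5.819e-01 -1.144e-01  2.520e-02  4.690e-02
  2.240e+02]
[ 5.809e-01 -1.179e-01  5.810e-01 -1.156e-01  2.640e-02  4.740e-02
  3.360e+02]
[ 0.35423998 -0.3014821   0.20331412]
```

Call:
step_arm(rows=[[0,0,0,0,0,0.05,0],[0,0,0,0,0,0.05,0],[0,0,0,0,0,0.05,0],[0,0,0,0,0,0.03,0],[0,0,0,0,0,0.015,0],[0,0,0,0,0,0.004,0],[0,0,0,0,0,0,0],[0,0,0,0,0,0,255],[0,0,0,0,0,0,255],[0,0,0,0,0,0,255],[0,0,0,0,0,0,255]], newtons=60)

```text
time_s: 16.35
position: [0.3542, -0.303, 0.0063]
tcp_rot: [0.707, 0.707, 0.0, 0.001]
wrist_force: [-2.5, 2.6, 10.0]
width: 0.0551
grip_force: 61.2
```

The opening reads 55 mm where the plate should give 60. I'm looking before lifting.

Run:
```python
from h import *
d=grab('side'); cv2.imwrite('pics/s2.png',cv2.resize(d['img'][260:420,130:330,::-1],None,fx=3.5,fy=3.5,interpolation=cv2.INTER_CUBIC))
S=cloud(d); m=(np.hypot(S[...,0]-.354,S[...,1]+.3025)<.04)&(S[...,2]>.008)&(S[...,2]<.019); q=S[m]
print(len(q),q.min(0),q.max(0),np.median(q,0)); A=np.c_[q[:,:2],np.ones(len(q))]; print(np.linalg.lstsq(A,q[:,2],rcond=None)[0])
```

```text
583 [ 0.31822324 -0.33285574  0.00811701] [ 0.39242599 -0.28036858  0.01898173] [ 0.35295917 -0.30775421  0.01446106]
[-0.00520481  0.01263108  0.02005322]
```

View pics/s2.png

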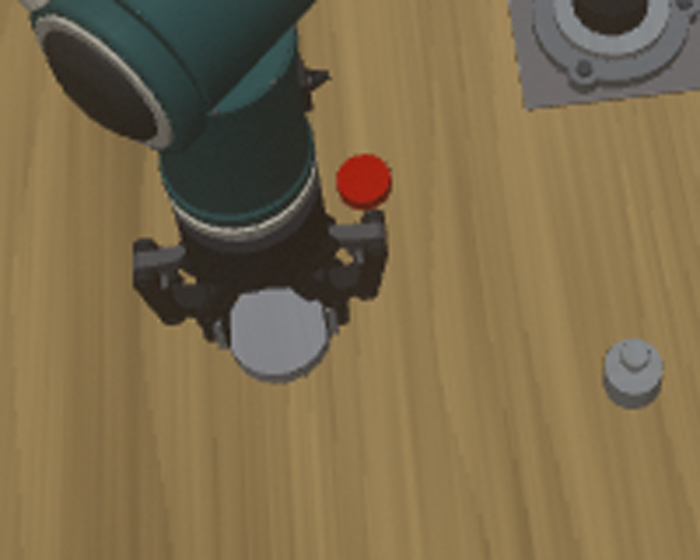

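The plate lies flat at crop (278,333) with a pad on each side at (222,330) and (335,325). The low reading is finger flex, so I'll lift and check the hold.

Call:
step_arm(rows=[[0,0,0,0,0,-0.01,255],[0,0,0,0,0,-0.03,255],[0,0,0,0,0,-0.05,255],[0,0,0,0,0,-0.05,255],[0,0,0,0,0,-0.04,255],[0,0,0,0,0,0,255],[0,0,0,0,0,0,255]])

```text
time_s: 17.27
position: [0.3526, -0.3015, 0.1834]
tcp_rot: [0.707, 0.707, -0.0, -0.001]
wrist_force: [-0.5, -0.1, -3.7]
width: 0.055
grip_force: 64.3
```

Run:
```python
from h import *
d=grab('side'); cv2.imwrite('pics/s3.png',cv2.resize(d['img'][200:400,130:330,::-1],None,fx=3,fy=3,interpolation=cv2.INTER_CUBIC))
o=status.get_obs(); p=o['position']; print(p)
S=cloud(d); m=(np.hypot(S[...,0]-p[0],S[...,1]-p[1])<.045)&(abs(S[...,2]-p[2]-.008)<.012); q=S[m]
n,l,s,_=cv2.connectedComponentsWithStats(m.astype(np.uint8)); print(len(q),np.percentile(q,[2,50,98],axis=0).round(4))
a=q[abs(q[:,0]-p[0])<.02]; a=a[a[:,1]<p[1]-.01]; A=np.c_[a[:,:2]-p[:2],np.ones(len(a))]; print(len(a),np.linalg.lstsq(A,a[:,2],rcond=None)[0])
```

```text
[ 0.35220598 -0.30103599  0.18245796]
916 [[ 0.3242 -0.3306  0.1812]
 [ 0.3524 -0.3071  0.1912]
 [ 0.3825 -0.2753  0.1988]]
287 [-0.00808472  0.26373213  0.19532217]
```

View pics/s3.png

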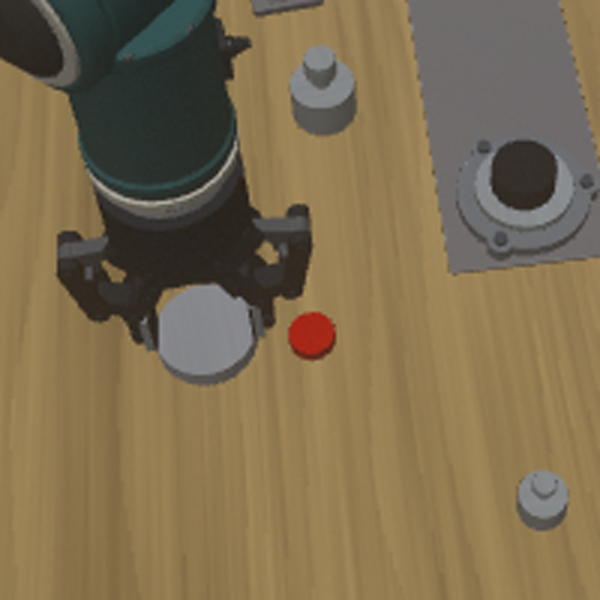

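The plate is held level at crop (207,333), and the big button on the jig shows at (523,175). Carrying it over.

Call:
step_arm(rows=[[0,0,0,0.037,0.0457,0,255],[0,0,0,0.037,0.0457,0,255],[0,0,0,0.037,0.0457,0,255],[0,0,0,0.037,0.0457,0,255],[0,0,0,0.037,0.0457,0,255],[0,0,0,0,0,0,255],[0,0,0,0,0,0.05,255],[0,0,0,0,0,0.04,255],[0,0,0,0,0,0.02,255],[0,0,0,0,0,0.008,255],[0,0,0,0,0,0,255],[0,0,0,0,0,0,255]])

```text
time_s: 18.82
position: [0.5834, -0.1177, 0.0681]
tcp_rot: [0.707, 0.707, 0.001, 0.001]
wrist_force: [0.9, -0.3, -1.4]
width: 0.0551
grip_force: 64.5
```

Run:
```python
from h import *
d=grab('side'); cv2.imwrite('pics/s4.png',cv2.resize(d['img'][180:320,230:400,::-1],None,fx=4,fy=4,interpolation=cv2.INTER_CUBIC))
```

```text
(no output)
```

View pics/s4.png

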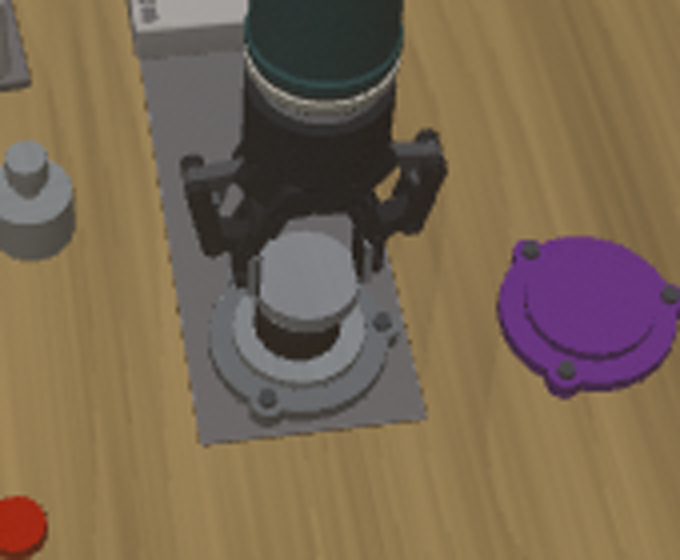

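The plate is level at crop (308,280), over the button at (298,335). Lowering the last bit gently.

Call:
step_arm(rows=[[0,0,0,0.001,-0.001,0.006,255],[0,0,0,0,0,0.003,255],[0,0,0,0,0,0,255],[0,0,0,0,0,0,255]])

```text
time_s: 19.38
position: [0.5809, -0.1161, 0.0572]
tcp_rot: [0.707, 0.707, -0.0, -0.0]
wrist_force: [-0.9, -0.1, -2.6]
width: 0.0546
grip_force: 64.5
```

Call:
step_arm(rows=[[0,0,0,0,0,0.0025,255],[0,0,0,0,0,0.0015,255],[0,0,0,0,0,0,255]])

```text
time_s: 19.75
position: [0.581, -0.1161, 0.0535]
tcp_rot: [0.707, 0.707, 0.0, 0.0]
wrist_force: [-1.2, 0.5, -0.0]
width: 0.0549
grip_force: 64.8
```

Call:
step_arm(rows=[[0,0,0,0,0,0.0005,255],[0,0,0,0,0,0,70],[0,0,0,0,0,0,50],[0,0,0,0,0,0,0],[0,0,0,0,0,0,0],[0,0,0,0,0,-0.03,0],[0,0,0,0,0,-0.05,0],[0,0,0,0,0,-0.05,0],[0,0,0,0,0,-0.03,0]])

```text
time_s: 20.88
position: [0.5822, -0.1164, 0.2162]
tcp_rot: [0.707, 0.707, 0.001, 0.002]
wrist_force: [-0.0, -0.4, -1.2]
width: 0.0852
grip_force: 0.0
```

Call:
step_arm(rows=[[0,0,0,0.0358,-0.0475,0,0],[0,0,0,0.0358,-0.0475,0,0],[0,0,0,0.0358,-0.0475,0,0],[0,0,0,0,0,0,0],[0,0,0,0,0,0,0]])

```text
time_s: 21.5
position: [0.4391, -0.0088, 0.2134]
tcp_rot: [0.707, 0.707, 0.001, 0.001]
wrist_force: [-0.0, -0.6, -0.2]
width: 0.085
grip_force: 0.0
```

Run:
```python
from h import *
for n in('top','side'): print(topface(cloud(grab(n)),(.582,-.117),.061,.030,.005))
o=status.get_obs(); print(o['position'],o['wrist_force'])
```

```text
[ 5.907e-01 -1.151e-01  5.834e-01 -1.152e-01  2.920e-02  6.070e-02
  2.030e+02]
[ 5.808e-01 -1.179e-01  5.791e-01 -1.167e-01  3.130e-02  6.140e-02
  4.830e+02]
[ 0.43971619 -0.00929199  0.21332867] [-0.20874218 -0.56464929 -0.34302386]
```

Call:
step_arm(rows=[[0,0,0,0,-0.001,0.05,0],[0,0,0,0,0,0.05,0],[0,0,0,0,0,0.04,0],[0,0,0,0,0,0.03,0],[0,0,0,0,0,0.02,0],[0,0,0,0,0,0.01,0],[0,0,0,0,0,0,0],[0,0,0,0,0,0,255],[0,0,0,0,0,0,255],[0,0,0,0,0,0,255],[0,0,0,0,0,0,255]], newtons=80)

```text
time_s: 22.98
position: [0.4384, -0.0088, 0.0142]
tcp_rot: [0.707, 0.707, 0.001, 0.001]
wrist_force: [-1.4, -0.0, 5.4]
width: 0.0501
grip_force: 82.9
```

Call:
step_arm(rows=[[0,0,0,0,0,-0.01,255],[0,0,0,0,0,-0.03,255],[0,0,0,0,0,-0.05,255],[0,0,0,0,0,-0.05,255],[0,0,0,0,0,-0.02,255],[0,0,0,-0.0268,0.0357,0,255],[0,0,0,-0.0268,0.0357,0,255],[0,0,0,-0.0268,0.0357,0,255],[0,0,0,-0.0268,0.0357,0,255],[0,0,0,0,0,0,255],[0,0,0,0,0,0,255]])

```text
time_s: 24.35
position: [0.5787, -0.1155, 0.1715]
tcp_rot: [0.707, 0.707, -0.001, -0.002]
wrist_force: [-0.2, 1.1, -6.3]
width: 0.0495
grip_force: 85.7
```

Run:
```python
from h import *
d=grab('side'); cv2.imwrite('pics/s5.png',cv2.resize(d['img'][160:320,230:400,::-1],None,fx=3.5,fy=3.5,interpolation=cv2.INTER_CUBIC))
o=status.get_obs(); print(o['position'],o['wrist_force'])
```

```text
[ 0.5785327  -0.1152473   0.17172056] [-1.10449336  0.29830262 -6.39534511]
```

View pics/s5.png

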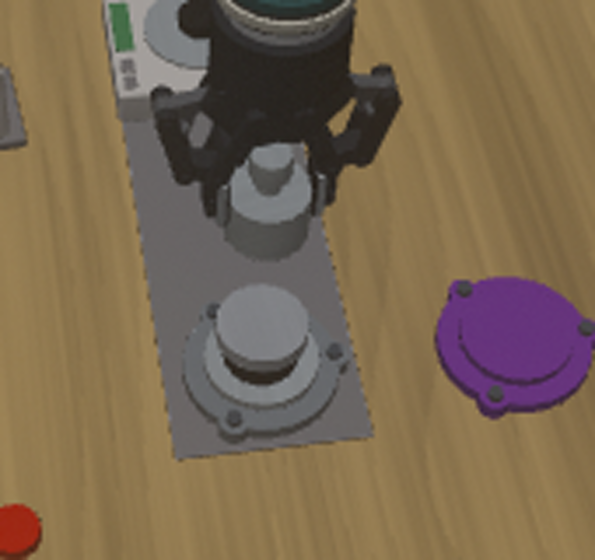

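The weight is upright in the gripper at crop (267,210), and the plate sits on the button at (263,325). Lowering with a 2 mm correction.

Call:
step_arm(rows=[[0,0,0,-0.0007,0.0022,0.03,255],[0,0,0,0,0,0.03,255],[0,0,0,0,0,0.02,255],[0,0,0,0,0,0.01,255],[0,0,0,0,0,0.0,255],[0,0,0,0,0,0.0,255],[0,0,0,0,0,0.0,255]])

```text
time_s: 25.28
position: [0.5835, -0.1169, 0.0842]
tcp_rot: [0.707, 0.707, 0.001, 0.001]
wrist_force: [0.3, 0.2, -6.0]
width: 0.0497
grip_force: 85.8
```

Call:
step_arm(rows=[[0,0,0,0,-0.001,0.004,255],[0,0,0,0,0,0.002,255],[0,0,0,0,0,0,255],[0,0,0,0,0,0,255]])

```text
time_s: 25.78
position: [0.5814, -0.1166, 0.0767]
tcp_rot: [0.707, 0.707, -0.0, -0.0]
wrist_force: [-0.1, -0.8, -6.4]
width: 0.0496
grip_force: 85.8
```

Call:
step_arm(rows=[[0,0,0,0,-0.0005,0.0015,255],[0,0,0,0,0,0.001,255],[0,0,0,0,0,0,255]])

```text
time_s: 26.15
position: [0.5812, -0.1167, 0.0753]
tcp_rot: [0.707, 0.707, 0.0, 0.0]
wrist_force: [-3.5, 0.7, 1.3]
width: 0.0499
grip_force: 86.4
```

Call:
step_arm(rows=[[0,0,0,0,0,0,90],[0,0,0,0,0,0,70],[0,0,0,0,0,0,0],[0,0,0,0,0,0,0],[0,0,0,0,0,-0.02,0],[0,0,0,0,0,-0.05,0],[0,0,0,0,0,-0.05,0],[0,0,0,0,0,-0.02,0]])

```text
time_s: 27.15
position: [0.5833, -0.1172, 0.22]
tcp_rot: [0.707, 0.707, 0.002, 0.003]
wrist_force: [-0.6, 0.3, -0.7]
width: 0.0854
grip_force: 0.0
```

Call:
step_arm(rows=[[0,0,0,0.0506,-0.0334,0,0],[0,0,0,0.0506,-0.0334,0,0],[0,0,0,0.0506,-0.0334,0,0],[0,0,0,0.0506,-0.0334,0,0],[0,0,0,0.0506,-0.0334,0,0],[0,0,-5.8,0,0,0,0],[0,0,0,0,0,0,0],[0,0,0,0,0,0,0]])

```text
time_s: 28.15
position: [0.414, 0.136, 0.2142]
tcp_rot: [0.671, 0.741, -0.0, -0.0]
wrist_force: [-0.7, 0.1, -0.2]
width: 0.0855
grip_force: 0.0
```

Run:
```python
from h import *
for n in('top','side'):
    X=cloud(grab(n)); print(topface(X,(.581,-.116),.131,.013,.005),topface(X,(.581,-.116),.099,.026,.005),topface(X,(.582,-.117),.061,.030,.004))
o=status.get_obs(); print(o['position'],o['tcp_rot'],o['wrist_force'])
```

```text
[ 5.810e-01 -1.159e-01  5.811e-01 -1.158e-01  1.270e-02  1.306e-01
  7.100e+01] [ 5.788e-01 -1.144e-01  5.816e-01 -1.159e-01  2.600e-02  9.880e-02
  1.910e+02] [ 5.651e-01 -1.082e-01  5.798e-01 -1.149e-01  2.900e-02  6.030e-02
  5.300e+01]
[ 5.808e-01 -1.188e-01  5.809e-01 -1.182e-01  1.370e-02  1.307e-01
  1.030e+02] [ 5.798e-01 -1.238e-01  5.817e-01 -1.181e-01  2.680e-02  9.950e-02
  2.780e+02] [ 5.752e-01 -1.332e-01  5.800e-01 -1.182e-01  2.970e-02  6.130e-02
  1.190e+02]
[0.41421639 0.13573782 0.21421577] [ 6.71363648e-01  7.41128074e-01 -1.64492959e-04 -5.81614095e-05] [ 0.55666271  0.17567945 -1.12555398]
```

The stack is centred within about 2 mm. Now the timer, gripped across its depth near the top.

Call:
step_arm(rows=[[0,0,0,0,0,0.05,0],[0,0,0,0,0,0.05,0],[0,0,0,0,0,0.04,0],[0,0,0,0,0,0.02,0],[0,0,0,0,0,0.006,0],[0,0,0,0,0,0,0],[0,0,0,0,0,0,255],[0,0,0,0,0,0,255],[0,0,0,0,0,0,255],[0,0,0,0,0,0,255]], newtons=40)

```text
time_s: 29.5
position: [0.4144, 0.1366, 0.0491]
tcp_rot: [0.67, 0.742, 0.0, 0.0]
wrist_force: [-2.9, -0.7, 5.8]
width: 0.0355
grip_force: 42.5
```

Call:
step_arm(rows=[[0,0,0,0,0,-0.01,255],[0,0,0,0,0,-0.03,255],[0,0,0,0,0,-0.04,255],[0,0,0,0,0,-0.03,255],[0,0,5.8,0,0,0,255],[0,0,0,-0.0275,0.0419,0,255],[0,0,0,-0.0275,0.0419,0,255],[0,0,0,-0.0275,0.0419,0,255],[0,0,0,-0.0275,0.0419,0,255],[0,0,0,0,0,0,255],[0,0,0,0,0,0,255]])

```text
time_s: 30.88
position: [0.5805, 0.0263, 0.1575]
tcp_rot: [0.707, 0.707, -0.001, -0.001]
wrist_force: [0.1, 0.2, -2.8]
width: 0.0352
grip_force: 42.0
```

Call:
step_arm(rows=[[0,0,0,0,0,0.04,255],[0,0,0,0,0,0.03,255],[0,0,0,0,0,0.02,255],[0,0,0,0,0,0.007,255],[0,0,0,0,0,0,255],[0,0,0,0,0,0,255],[0,0,0,0,0,0,255]])

```text
time_s: 31.75
position: [0.5826, 0.0264, 0.0626]
tcp_rot: [0.707, 0.707, 0.001, 0.001]
wrist_force: [0.0, 0.3, -2.1]
width: 0.036
grip_force: 41.9
```

Run:
```python
from h import *
d=grab('side'); cv2.imwrite('pics/s6.png',cv2.resize(d['img'][120:300,210:400,::-1],None,fx=3,fy=3,interpolation=cv2.INTER_CUBIC))
o=status.get_obs(); print(o['position'],o['wrist_force'])
```

```text
[0.58238391 0.02633618 0.06236473] [ 0.18361137 -0.38761277 -2.08215575]
```

View pics/s6.png

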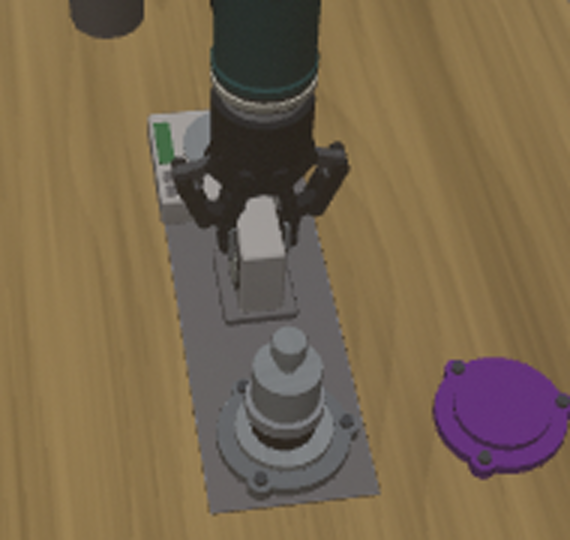

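The timer hangs upright at crop (260,260), midway between the scale and the jig stack at (288,390). Lowering it to the mat.

Call:
step_arm(rows=[[0,0,0,0,0,0.004,255],[0,0,0,0,0,0.002,255],[0,0,0,0,0,0.001,255],[0,0,0,0,0,0,255],[0,0,0,0,0,0,255]])

```text
time_s: 32.42
position: [0.5815, 0.0264, 0.0543]
tcp_rot: [0.707, 0.707, -0.0, -0.0]
wrist_force: [0.3, -1.0, -2.3]
width: 0.0358
grip_force: 41.9
```

Call:
step_arm(rows=[[0,0,0,0,0,0.0015,255],[0,0,0,0,0,0.001,255],[0,0,0,0,0,0,255]])

```text
time_s: 32.8
position: [0.5816, 0.0264, 0.0522]
tcp_rot: [0.707, 0.707, 0.0, 0.0]
wrist_force: [-2.3, 0.4, 2.2]
width: 0.0352
grip_force: 42.4
```

Contact with the mat. Releasing, then withdrawing to the side.

Call:
step_arm(rows=[[0,0,0,0,0,0,130],[0,0,0,0,0,0,100],[0,0,0,0,0,0,0],[0,0,0,0,0,0,0],[0,0,0,0,0,-0.03,0],[0,0,0,0,0,-0.05,0],[0,0,0,0,0,-0.06,0],[0,0,0,0,-0.05,-0.03,0],[0,0,0,0,-0.06,0,0],[0,0,0,0,-0.05,0,0],[0,0,0,0,0,0,0],[0,0,0,0,0,0,0]])

```text
time_s: 34.3
position: [0.4222, 0.0264, 0.2223]
tcp_rot: [0.707, 0.707, 0.001, 0.001]
wrist_force: [0.3, 0.7, 0.4]
width: 0.0855
grip_force: 0.0
```

Run:
```python
from h import *
for n in('top','side'):
    d=grab(n); X=cloud(d)
    for k,c,z,r in(('knob',(.581,-.116),.131,.013),('plate',(.581,-.116),.061,.03),('timer',(.582,.026),.083,.04),('small',(.584,.168),.055,.017),('spare',(.552,-.359),.041,.008)): print(n,k,topface(X,c,z,r,.005))
cv2.imwrite('pics/end.png',d['img'][...,::-1]); print(status.get_obs()['position'])
```

```text
top knob [ 5.813e-01 -1.156e-01  5.811e-01 -1.159e-01  1.280e-02  1.303e-01
  7.000e+01]
top plate [ 5.686e-01 -1.060e-01  5.809e-01 -1.145e-01  2.980e-02  6.160e-02
  6.800e+01]
top timer [5.807e-01 2.860e-02 5.814e-01 2.860e-02 3.670e-02 8.280e-02 2.960e+02]
top small [5.840e-01 1.692e-01 5.842e-01 1.692e-01 1.690e-02 5.490e-02 1.050e+02]
top spare [ 5.529e-01 -3.583e-01  5.525e-01 -3.584e-01  7.800e-03  4.080e-02
  2.300e+01]
side knob [ 5.812e-01 -1.187e-01  5.808e-01 -1.171e-01  1.340e-02  1.309e-01
  1.020e+02]
side plate [ 5.761e-01 -1.336e-01  5.801e-01 -1.182e-01  3.040e-02  6.120e-02
  1.350e+02]
side timer [5.804e-01 2.400e-02 5.814e-01 2.690e-02 3.790e-02 8.330e-02 3.440e+02]
side small [5.835e-01 1.674e-01 5.854e-01 1.683e-01 1.840e-02 5.540e-02 1.020e+02]
side spare [ 5.523e-01 -3.609e-01  5.526e-01 -3.602e-01  8.000e-03  4.070e-02
  5.000e+01]
[0.42277672 0.02636299 0.22222233]
```

View pics/end.png

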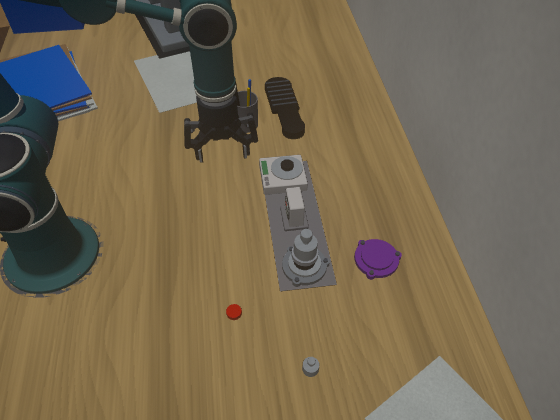

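The final view shows the stack on the jig at (305,250), the timer upright at (295,207) and the small button on the pan at (287,167). The spare weight, pot and outsole have not moved. Handing in.

```bash
python3 -c "
from h import *
print(order.job_done())"
```

```text
the job is handed in; nothing more can be done
None
```

The bench is set up as asked and handed in at about 34 s; in the last camera check all five objects were upright and within about 3 mm of their targets, but the hand-in returned no verdict.

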